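# Fill a divided gear tray and raise its carry handle

### The arm

A 6-joint arm with a two-finger parallel gripper is mounted at the origin on the work surface. World frame = base frame: x ahead of the robot, y to its left, z up, the work surface at z = 0. Lengths are in mm, angles in rad, forces in N, time in s.
With the tool pointing down it reaches from about 350 to 975 mm from the base axis. Payload 17.4 kg.
Tool frame: the origin (TCP) lies on the centre line of the jaws, within the pads' length; the fingertips stand 14 mm ahead of it and the grasp point (between the pads) lies 5 mm behind it; z points along the fingers, y is the line along which they close (so a half turn about z gives the same grasp; the last joint's range is limited). The gripper opens to 85 mm and grips with 20 to 120 N. Pads are 22 mm wide; open, the fingers measure 114 mm over their backs; the gripper's body (76 mm by 85 mm) begins 54 mm behind the grasp point. The pads swing forward as they close: fully open they stand 13 mm farther back than shut.
Start: joints at [-1.145, 0.116, 1.442, -0, 1.584, -0.038], TCP at [301.953, -603.703, 245.303] pointing down, gripper open.
Joint ranges: [-2.83, 2.83], [-0.83, 2.19], [0.07, 2.5], [-1.14, 4.28], [0.01, 3], [-2.97, 2.97]. Speed limits (rad/s): [1.89, 1.89, 2.22, 3.14, 3.14, 3.14].

### API

Orientations are given as a unit quaternion [x, y, z, w].
In Python, from rig import state, grab_frame, camera_params, close_job gives the robot as it stands.
- The arm moves only by the tool move_arm, never from a script. Its argument "deltas" is a list of rows, each a list of 2 entries, a list of its own where there are three numbers: the shift along the tool's x, y, z in cm, then the turn about the tool's z in rad. A call has exactly 8 rows; each row is the pose to reach, as a shift and turn from the pose commanded when the call began, along the tool's axes at that moment; what a row does not reach only later rows make up. A row lasts 1/12 s, in which the tool goes at most 41.7 mm and 7.16 degrees, less where a joint would pass 70% of its speed; a pose out of reach is approached as far as the arm can. A call with a gripper value outside its range is refused whole. "jaw" is the closure, from -1 (fully open) to 1 (shut), set as the call begins (left out, the last holds). The fingers move at their own pace and stop on an object; the grip force is fixed at half the most. Time passes only in rows, so rows that repeat a pose let the fingers close, or fill a call up. It gives the time, the measured TCP pose, the force, the opening and the grip force at its end, in the units of the state.
- state(): the state, without advancing time (a new reading comes with each control period).
- grab_frame(name): name is "scene" or "top" or "wrist"; returns (picture, depth): 480x640x3 uint8, blue, green, red; 480x640 float32, mm along the optical axis (not along the pixel's ray), 0 where there is no reading.
- camera_params(name): a dict with "fx", "fy", "cx", "cy" (pixels), "rvec" (rotation vector, rad) and "tvec" (3), from world to camera coordinates, as OpenCV has them. Camera axes: x right, y down, z forward; pixel columns grow to the right and rows downward; lengths in mm; the calibration is good to about 2 mm. A picture is of the moment at which its call begins: read the wrist's pose just before it. camera_params takes no time and is no camera call; for the wrist camera it gives the pose at the moment of the call.
- close_job(): hands the job in; it is judged then, once.
The state is a dict: "t": time; "joint_pos": joint angles; "qd": joint speeds; "effort": joint torques, N m; "tool_pos": TCP position; "ee_rot": TCP orientation; "wrist_force": force on the tool from outside, world axes, zero at the start; "wrist_torque": the same for the moment, N m; "finger_gap": finger opening in mm; "grasp_force": force on a finger pad.
Only numpy, scipy, OpenCV 4.12 (cv2) and the standard library are available. Lean on these libraries where they do the work, as an engineer would, in place of code of your own. Each camera call takes 0.05 s, during which the arm holds its last target. There are 200 camera calls.

### The job

Fill the divided steel tray so that each of its four wells holds exactly one of the small pinion gears, flat on the floor with the hub up; one is already in. Swing the tray's carry handle all the way up to its end stop so the tray is ready to be lifted off. Set the pinions down without dropping them, and leave the big gear, the brush and the jar where they are.

Things in the scene. Friction and masses are not known exactly. Their poses are not given: they have to be found in the camera images.
- tray: Dark steel tray, 147 x 147 mm, 30 mm high, walls and floor 3 mm, divided by a cross of 3 mm walls (as high as the outer ones) into 2 x 2 wells. Fixed to the bench. Origin: centre of its underside; x and y along its sides, z up. On its -x side hangs the folded carry handle; two hinge lugs at the middle of the -y and +y sides rise to 46 mm.
- well0 (a point): Centre of the floor of one of the tray's four square wells (69 x 69 mm, walls 27 mm high above this floor); this point is at the floor, axes as the tray's.
- well1 (a point): Centre of the floor of one of the tray's four square wells (69 x 69 mm, walls 27 mm high above this floor); this point is at the floor, axes as the tray's.
- well2 (a point): Centre of the floor of one of the tray's four square wells (69 x 69 mm, walls 27 mm high above this floor); this point is at the floor, axes as the tray's.
- well3 (a point): Centre of the floor of one of the tray's four square wells (69 x 69 mm, walls 27 mm high above this floor); this point is at the floor, axes as the tray's.
- handle (a joint): Angle of the tray's carry handle, rad: 0 = lying level out over the tray's -x side, growing as it swings up; 1.6 = just past upright, its end stop. It starts between 0.15 and 0.45, and a stiff hinge (about 2 N at the bar) holds it wherever it is left.
- handle_pivot (a point): Midpoint of the handle's hinge axis, 36 mm above the tray's underside at the tray's centre; the axis runs along the tray's y.
- handle_bar (a point): Middle of the handle's cross bar: a straight bar parallel to the tray's y with a black rubber sleeve of 12 mm diameter and 90 mm length, 110 mm from the hinge axis; two 8 mm steel legs at 81 mm to either side of this point join it to the hinge.
- pinion0: Loose steel pinion gear: toothed disc 46 mm across the teeth and 16 mm thick, with a plain round hub of 22 mm diameter standing up from its centre to 48 mm above the underside; about 260 g. Origin: centre of the underside; z up along the hub. It starts standing on the bench, hub up.
- pinion1: Loose steel pinion gear: toothed disc 46 mm across the teeth and 16 mm thick, with a plain round hub of 22 mm diameter standing up from its centre to 48 mm above the underside; about 260 g. Origin: centre of the underside; z up along the hub. It starts standing on the bench, hub up.
- pinion2: Loose steel pinion gear: toothed disc 46 mm across the teeth and 16 mm thick, with a plain round hub of 22 mm diameter standing up from its centre to 48 mm above the underside; about 260 g. Origin: centre of the underside; z up along the hub. It starts standing on the bench, hub up.
- pinion3: Like the other pinions, a steel pinion gear: toothed disc 46 mm across the teeth and 16 mm thick, with a plain round hub of 22 mm diameter standing up from its centre to 48 mm above the underside; about 260 g. Origin: centre of the underside; z up along the hub. It is already seated in one of the wells.
- big_gear: Bystander: loose big steel gear lying flat, 80 mm across, 18 mm thick (22 mm at its low boss). Origin: centre of its underside.
- brush: Bystander: hand brush with a wooden handle lying flat on the bench beyond the tray; low, under 40 mm.
- grease_jar: Bystander: closed grey jar with a black cap, 60 mm diameter, 80 mm high, standing on the bench beyond the loose pinions. Origin: centre of its underside.

How it is judged:
By the outcome, as a careful person would: the job done as asked, in the order asked, and still so for the second after the job is handed in, with the robot touching nothing.
It also fails if it takes over 72 s, if anything falls off the work surface, if the arm or the gripper's body presses on something with over 40 N, if the wrist force passes 120 N, or if a joint passes its speed limit or range.

## Working session

There is one attempt and no reset: what is moved stays moved. The work goes in short steps, Python scripts to look and compute and a tool call to move; the robot and the scene stay as the last step left them, time stands still between calls to the robot, and variables do not carry over. Pictures are saved under pics/ and viewed, at most 10 in all, crops included, and the job is handed in when it is done.

Besides the shell and the picture viewer there is one more tool, called as name([rows], argument=value, ...), one row to a line, values as JSON. move_arm: Moves the arm, as the interface text tells. Its arguments: {"type":"object","properties":{"deltas":{"type":"array"},"jaw":{"type":"number"}},"required":["deltas"]}

```bash
ls; mkdir -p pics
cat > h.py <<'E'
import numpy as np, cv2, json
from rig import state, grab_frame, camera_params
from scipy.spatial.transform import Rotation as R
def cam(n):
    p=camera_params(n); K=np.array([[p['fx'],0,p['cx']],[0,p['fy'],p['cy']],[0,0,1.]])
    return K,R.from_rotvec(np.ravel(p['rvec'])).as_matrix(),np.ravel(p['tvec'])
def ray(c,uv,z):
    K,Rm,t=c; o=-Rm.T@t; d=Rm.T@np.linalg.inv(K)@np.array([uv[0],uv[1],1.]); return o+d*(z-o[2])/d[2]
def cloud(c,dep):
    K,Rm,t=c; v,u=np.mgrid[:480,:640]; P=np.stack([(u-K[0,2])/K[0,0]*dep,(v-K[1,2])/K[1,1]*dep,dep],-1)
    W=(P-t)@Rm; W[dep<=0]=np.nan; return W
E
python3 - <<'E'
from h import *
for n in ('top','scene'):
    im,d=grab_frame(n); cv2.imwrite(f'pics/{n}0.png',im); np.save(f'{n}0.npy',d); K,Rm,t=cam(n); print(n,K[0,0],-Rm.T@t,Rm[2]); print(np.mean(d>0))
s=state(); print(s)
E
```

```text
pics
top 523.821508176216 [ 519.2005563    -8.94956521 1124.89835402] [ 0.06297386  0.01626437 -0.99788264]
0.9959700520833333
scene 571.8098190695231 [1282.33527788 -256.18449815  806.1129866 ] [-0.66481976  0.22176341 -0.71332719]
0.9959016927083333
{'t': 0.1, 'joint_pos': array([-1.14479863e+00,  1.16453005e-01,  1.44221398e+00, -1.41093827e-05,
        1.58401550e+00, -3.78475899e-02]), 'qd': array([ 0.00063158,  0.00016171, -0.00220331,  0.00322876, -0.0001924 ,
       -0.00053357]), 'effort': array([ 6.97110827e-04, -7.33666849e+01, -6.33786464e+01, -8.29142664e-05,
        5.25781114e-03,  4.20114691e-05]), 'tool_pos': array([ 301.8803111 , -603.54891661,  244.61625299]), 'ee_rot': array([ 9.73226153e-01,  2.29848991e-01, -1.12013970e-04, -5.33327097e-04]), 'wrist_force': array([ 1.06679351, -0.03316416,  0.38240488]), 'wrist_torque': array([-0.01464978,  0.02070256, -0.00287226]), 'grasp_force': 0.0, 'finger_gap': 85.08791923847676}
```

View pics/top0.png

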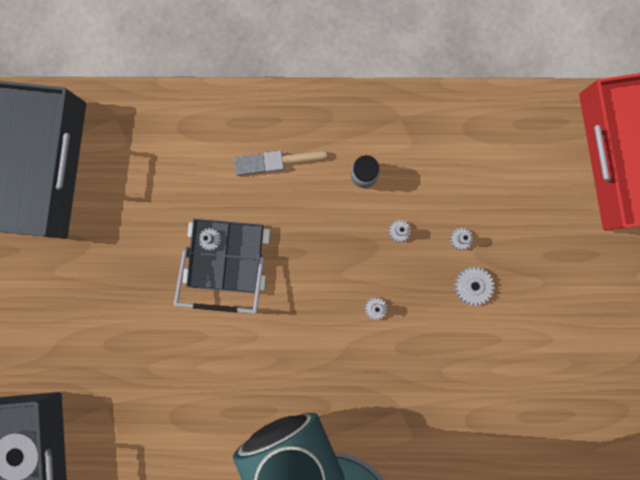

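View pics/scene0.png

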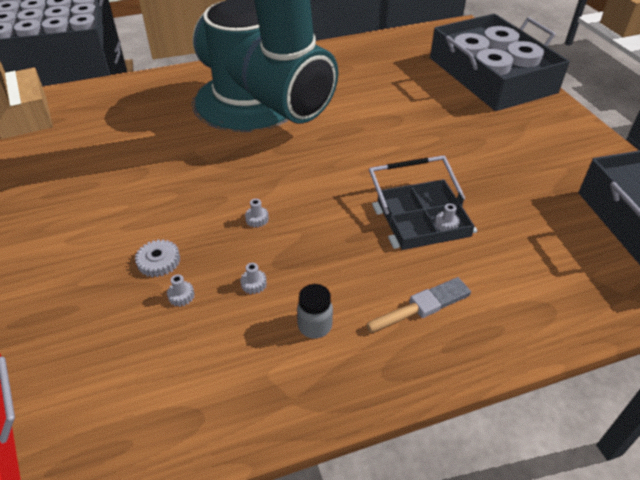

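The top view shows the tray at (227,256), with one pinion seated at (209,239) and the handle bar at (215,308). The loose pinions are at (400,231), (462,239) and (376,309), the big gear at (475,287) and the jar at (366,170). The scene view shows the same layout from the other side: pinions at (255,212), (252,278) and (180,290), and the handle bar at (407,163).

```bash
cat > m1.py <<'E'
from h import *
T=cam('top'); S=cam('scene')
it=cv2.imread('pics/top0.png'); iS=cv2.imread('pics/scene0.png')
Wt=cloud(T,np.load('top0.npy')); Ws=cloud(S,np.load('scene0.npy'))
def hubs(W,im):
    # metallic (low saturation) pixels at hub-top height
    hsv=cv2.cvtColor(im,cv2.COLOR_BGR2HSV)
    m=((W[...,2]>38)&(W[...,2]<60)&(hsv[...,1]<90)&(W[...,0]>300)&(W[...,0]<760)&(abs(W[...,1])<420)).astype(np.uint8)
    n,l,st,c=cv2.connectedComponentsWithStats(m)
    out=[]
    for i in range(1,n):
        if st[i,4]>=15: w=W[l==i]; out.append((c[i],st[i,4],np.median(w,0)))
    return out
for n,W,im in (('top',Wt,it),('scene',Ws,iS)):
    print(n)
    for c,a,w in hubs(W,im): print(c.round(1),a,w.round(1))
# toothed discs: bright components of low saturation near bench
hsv=cv2.cvtColor(it,cv2.COLOR_BGR2HSV)
m=((hsv[...,1]<70)&(hsv[...,2]>90)).astype(np.uint8); m[:200]=0;m[400:]=0;m[:,:150]=0;m[:,560:]=0
n,l,st,c=cv2.connectedComponentsWithStats(m)
for i in range(1,n):
    if st[i,4]>60: print('disc',c[i].round(1),st[i,2:],np.nanmedian(Wt[l==i],0).round(1))
# tray: points at rim height
m=(Wt[...,2]>24)&(Wt[...,2]<34)&(Wt[...,1]>60)&(Wt[...,1]<330)&(Wt[...,0]>420)&(Wt[...,0]<680)&(it.max(-1)<95)
P=Wt[m][:,:2]; print('tray rect',cv2.minAreaRect(P.astype(np.float32)),m.sum())
m=(Wt[...,2]>-1)&(Wt[...,2]<34)&(Wt[...,1]>60)&(Wt[...,1]<330)&(Wt[...,0]>420)&(Wt[...,0]<680)&(it.max(-1)<95)&(hsv[...,1]<80)
P=Wt[m][:,:2]; print('tray all',cv2.minAreaRect(P.astype(np.float32)),m.sum())
# bar: black sleeve
for n,W,im in (('top',Wt,it),('scene',Ws,iS)):
    m=(W[...,2]>45)&(W[...,2]<110)&(W[...,1]>60)&(W[...,1]<330)&(W[...,0]>380)&(W[...,0]<520)&(im.max(-1)<60)
    v,u=np.nonzero(m); P=W[m]; print('bar',n,m.sum(),P.mean(0).round(1),np.percentile(P,[5,50,95],axis=0).round(1).tolist(),u.mean(),v.mean())
    if len(P)>5:
        e=np.linalg.svd(P-P.mean(0))[2][0]; print(e)
    print('jar etc')
E
python3 m1.py
```

```text
top
[362.7 178.1] 131 [712.2 -61.   50.6]
[401.8 229. ] 90 [ 610.9 -145.5   46.2]
[206.4 237.5] 97 [589.6 257.9  49.6]
[465.1 237.1] 96 [ 595.4 -275.1   46.1]
[181.3 272.7] 204 [517.2 308.6  47.8]
[258.5 280. ] 210 [503.3 148.6  47.6]
[377.2 308.8] 90 [446.7 -94.8  46.8]
scene
[455.3 183.3] 154 [522.7 308.8  48.6]
[381.6 197.5] 187 [514.7 148.8  48. ]
[255.1 203.9] 105 [448.6 -94.8  48. ]
[449.3 209.6] 120 [590.5 257.9  50.8]
[251.6 268.7] 132 [ 612.  -144.7   48.6]
[176.9 280.9] 137 [ 596.7 -274.6   48.3]
[314.4 316.8] 400 [752.3 -78.1  51.9]
disc [190.1 229.2] [ 8 23 93] [609.2 304.8   4.7]
disc [399.3 230.6] [ 23  22 382] [ 609.2 -141.8   14.4]
disc [211.2 236.3] [ 28  28 466] [593.3 253.6  16.6]
disc [251.  266.8] [  29   88 1537] [528.1 171.1   2.6]
disc [265.8 236. ] [  9  15 111] [597.  140.9   3.6]
disc [460.7 238.5] [ 24  22 401] [ 593.3 -270.9   14.5]
disc [181.9 281.7] [ 21  61 436] [501.1 310.2  44. ]
disc [218.7 268.9] [ 18  41 308] [527.5 241.3   2. ]
disc [473.9 285.7] [  41   39 1185] [ 495.  -299.4   16. ]
disc [375.5 308. ] [ 23  23 397] [448.2 -92.9  14.5]
tray rect ((553.6843872070312, 223.81991577148438), (151.96786499023438, 143.81544494628906), 85.58362579345703) 350
tray all ((553.6863403320312, 223.8199462890625), (151.96722412109375, 143.82264709472656), 85.5783920288086) 2681
bar top 150 [447.6 233.9  63.9] [[442.6, 195.1, 61.0], [448.0, 233.3, 63.9], [452.1, 273.2, 66.9]] 214.79333333333332 307.35333333333335
[-0.07736713 -0.99700147 -0.00154829]
jar etc
bar scene 157 [448.2 234.8  64.5] [[444.0, 195.6, 60.6], [448.3, 234.3, 64.6], [453.0, 273.4, 68.3]] 407.5987261146497 163.02547770700636
[7.42750545e-02 9.97237773e-01 2.01122212e-04]
jar etc
```

move_arm([
  [[4, -1.5, 0], -0.12],
  [[8, -3.2, 0], -0.24],
  [[12, -4.8, 1], -0.36],
  [[16, -6.4, 2], -0.48],
  [[20, -8, 3], -0.6],
  [[24, -9.6, 4], -0.72],
  [[27, -10.8, 5], -0.84],
  [[30, -12, 6], -0.96],
], jaw=-0.2)

```text
t: 0.77
tool_pos: [517.7, -360.2, 184.7]
ee_rot: [0.755, 0.656, 0.0, -0.0]
wrist_force: [0.4, -0.7, 0.9]
finger_gap: 51.6
grasp_force: 0.0
```

```bash
cat >> h.py <<'E'
PSI=-0.076
EX=np.array([np.cos(PSI),np.sin(PSI),0]); EY=np.array([-np.sin(PSI),np.cos(PSI),0])
RT=np.column_stack([EY,EX,[0,0,-1]])
def go(x,y,z,s=None):
    s=s or state(); Rm=R.from_quat(s['ee_rot']); d=Rm.inv().apply(np.array([x,y,z])-s['tool_pos'])/10
    turn=(Rm.inv()*R.from_matrix(RT)).as_rotvec()
    print('d_cm',d.round(2),'turn',turn.round(3)); return d
def st():
    s=state(); print('t %.2f'%s['t'],s['tool_pos'].round(1),'F',s['wrist_force'].round(1),'gap %.1f grip %.1f'%(s['finger_gap'],s['grasp_force'])); return s
E
python3 -c "
from h import *
s=st(); go(596.2,-274.8,130,s)"
```

```text
t 0.77 [ 517.7 -360.2  184.7] F [ 0.4 -0.7  0.9] gap 51.6 grip 0.0
d_cm [9.56 6.58 5.47] turn [ 0.    -0.    -0.065]
```

move_arm([
  [[2, 1.3, 1], -0.02],
  [[4, 2.7, 2], -0.04],
  [[6, 4, 3], -0.06],
  [[8, 5.3, 4.5], -0.06],
  [[9.5, 6.5, 5.5], -0.06],
  [[9.5, 6.5, 5.5], -0.06],
  [[9.5, 6.5, 5.5], -0.06],
  [[9.5, 6.5, 5.5], -0.06],
])

```text
t: 1.43
tool_pos: [594.6, -278.0, 130.5]
ee_rot: [0.737, 0.676, -0.0, 0.0]
wrist_force: [0.7, 0.2, -0.6]
finger_gap: 51.0
grasp_force: 0.0
```

Run:
```python
from h import *
s=st(); c=cam('wrist'); im,d=grab_frame('wrist'); cv2.imwrite('pics/w1.png',im)
W=cloud(c,d); print('cam',(-c[1].T@c[2]).round(1))
m=(W[...,2]>40)&(W[...,2]<56)&(abs(W[...,0]-596)<40)&(abs(W[...,1]+275)<40)
P=W[m]; print(m.sum(),np.median(P,0),P.mean(0),P.min(0),P.max(0)); go(596.2,-274.8,36,s)
```

```text
t 1.43 [ 594.6 -278.   130.5] F [ 0.7  0.2 -0.6] gap 51.0 grip 0.0
cam [ 599.3 -210.2  259.8]
1264 [ 592.72204852 -275.32976057   48.82037725] [ 592.68264207 -275.48002836   48.43099484] [ 581.78959552 -287.53669974   40.05217164] [ 603.30936909 -265.78820035   51.56892791]
d_cm [0.34 0.13 9.45] turn [-0.     0.    -0.011]
```

View pics/w1.png

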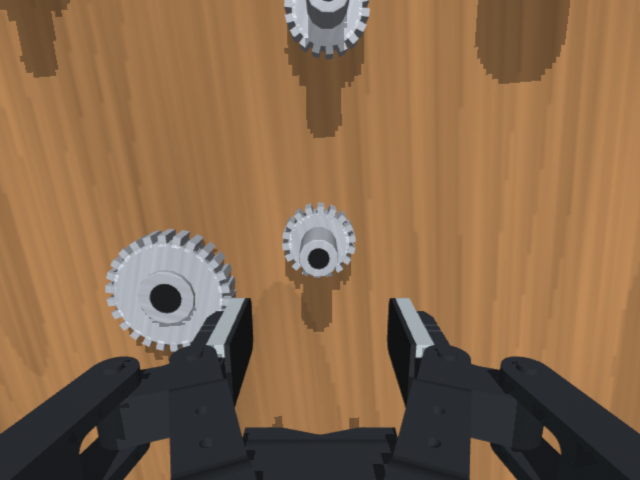

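The wrist picture shows the pinion hub top at (318,258), centred between the open fingers. The big gear at (165,297) is clear of the left finger.

move_arm([
  [[0.2, 0, 2], 0],
  [[0.3, 0, 4.5], 0],
  [[0.3, 0, 7], 0],
  [[0.3, 0, 8.5], 0],
  [[0.3, 0, 9.2], 0],
  [[0.3, 0, 9.5], 0],
  [[0.3, 0, 9.5], 0],
  [[0.3, 0, 9.5], 0],
])

```text
t: 2.15
tool_pos: [595.6, -275.2, 36.7]
ee_rot: [0.737, 0.676, 0.0, 0.001]
wrist_force: [0.9, 0.2, 0.3]
finger_gap: 51.4
grasp_force: 0.0
```

move_arm([
  [[0, 0, 0], 0],
  [[0, 0, 0], 0],
  [[0, 0, 0], 0],
  [[0, 0, 0], 0],
  [[0, 0, 0], 0],
  [[0, 0, 0], 0],
  [[0, 0, 0], 0],
  [[0, 0, 0], 0],
], jaw=1)

```text
t: 2.82
tool_pos: [595.6, -275.0, 36.5]
ee_rot: [0.737, 0.676, 0.0, 0.001]
wrist_force: [-0.4, 0.8, 6.6]
finger_gap: 20.4
grasp_force: 58.5
```

Run:
```python
from h import *
s=st(); go(587.3,186.9,130,s)
```

```text
t 2.82 [ 595.6 -275.    36.5] F [-0.4  0.8  6.6] gap 20.4 grip 58.5
d_cm [45.93 -4.82 -9.38] turn [ 0.001  0.001 -0.011]
```

move_arm([
  [[0, 0, -2], 0],
  [[0, 0, -5], 0],
  [[3, -0.5, -7.5], 0],
  [[7, -1, -9], -0.01],
  [[11, -1.5, -9.5], -0.01],
  [[15, -2, -9.5], -0.01],
  [[19, -2.5, -9.5], -0.01],
  [[23, -3, -9.5], -0.01],
])

```text
t: 3.48
tool_pos: [584.6, -41.2, 130.7]
ee_rot: [0.734, 0.679, 0.0, 0.0]
wrist_force: [0.5, -0.3, -3.2]
finger_gap: 20.3
grasp_force: 59.0
```

move_arm([
  [[4, -0.3, 0], 0],
  [[8, -0.6, 0], 0],
  [[12, -0.9, 0], 0],
  [[16, -1.2, 0], 0],
  [[20, -1.5, 0], 0],
  [[22, -1.8, 0], 0],
  [[22.9, -1.8, 0], 0],
  [[22.9, -1.8, 0], 0],
])

```text
t: 4.15
tool_pos: [584.6, 188.4, 130.2]
ee_rot: [0.733, 0.68, -0.0, -0.0]
wrist_force: [0.5, -0.3, -1.5]
finger_gap: 19.8
grasp_force: 59.0
```

Run:
```python
from h import *
s=st(); c=cam('wrist'); im,d=grab_frame('wrist'); cv2.imwrite('pics/w2.png',im); go(587.3,186.9,39.5,s)
c=cam('wrist');W=cloud(c,d); np.save('w2.npy',W)
```

```text
t 4.15 [584.6 188.4 130.2] F [ 0.5 -0.3 -1.5] gap 19.8 grip 59.0
d_cm [-0.13  0.29  9.07] turn [-0.    -0.     0.001]
```

View pics/w2.png

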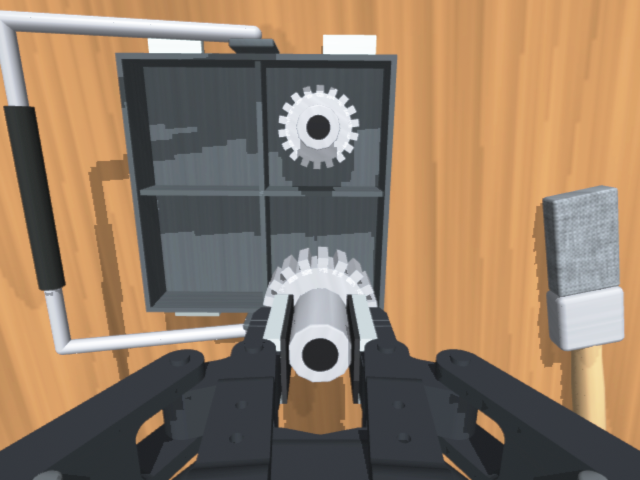

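The wrist picture shows the whole tray: rim corners at (117,54), (397,55) and (147,312), divider cross at (262,192), and the seated pinion hub at (318,127). The held pinion is upright in the grip at (320,355).

Run:
```python
from h import *
c=cam('wrist'); W=np.load('w2.npy')
pts=[(117,54),(397,55),(147,312),(262,192)]
Q=[ray(c,p,30) for p in pts]
for p,q in zip(pts,Q): print(p,q.round(1),np.round(np.nanmedian(W[p[1]-2:p[1]+3,p[0]-2:p[0]+3].reshape(-1,3),0),1))
d=Q[1]-Q[0]; e=Q[2]-Q[0]; print(np.hypot(*d[:2]),np.hypot(*e[:2]),'psi',np.arctan2(d[1],d[0]),np.arctan2(-e[0],e[1])+0, 'centre',(Q[1]+Q[2])/2)
print('floor z',W[245,200],W[100,200],W[240,290])
m=(W[...,2]>46)&(W[...,2]<56)&(W[...,1]>225)&(abs(W[...,0]-590)<40); print('seated hub',np.nanmedian(W[m],0))
im=cv2.imread('pics/w2.png')
m=np.zeros((480,640),bool); m[100:295,0:70]=1; m&=(im.max(-1)<60)&(W[...,2]>40); P=W[m]; print('bar',m.sum(),P.mean(0),P.min(0),P.max(0))
```

```text
(117, 54) [486.1 301.8  30. ] [486.  301.6  30.5]
(397, 55) [631.8 290.2  30. ] [637.2 294.6   1.5]
(147, 312) [473.5 155.6  30. ] [459.4 143.    1.3]
(262, 192) [553.3 224.3  30. ] [552.8 224.   26.5]
146.15065704964593 146.77794549318432 psi -0.07928988101612404 3.055756868857326 centre [552.6717528  222.88888047  30.        ]
floor z [504.7245108  189.34093235   4.53137014] [518.45603849 278.53387338   3.32133835] [563.97092961 188.02825325   3.71937501]
seated hub [586.4322722  258.67789578  51.68261862]
bar 4929 [448.5225806  234.88705973  64.52981728] [439.18866421 187.049804    57.27931855] [456.01604433 276.56831147  68.28725399]
```

move_arm([
  [[-0.1, 0.1, 1], 0],
  [[-0.25, 0.2, 3], 0],
  [[-0.25, 0.2, 5], 0],
  [[-0.25, 0.2, 6.5], 0],
  [[-0.25, 0.2, 7.5], 0],
  [[-0.25, 0.2, 8.2], 0],
  [[-0.25, 0.2, 8.6], 0],
  [[-0.25, 0.2, 8.8], 0],
])

```text
t: 4.87
tool_pos: [586.8, 183.6, 42.1]
ee_rot: [0.734, 0.679, -0.0, 0.0]
wrist_force: [0.2, -0.5, -2.2]
finger_gap: 20.0
grasp_force: 59.0
```

move_arm([
  [[0, 0, 0.05], 0],
  [[0, 0, 0.1], 0],
  [[0, 0, 0.15], 0],
  [[0, 0, 0.2], 0],
  [[0, 0, 0.2], 0],
  [[0, 0, 0.2], 0],
  [[0, 0, 0.2], 0],
  [[0, 0, 0.2], 0],
])

```text
t: 5.53
tool_pos: [586.6, 184.1, 40.4]
ee_rot: [0.734, 0.679, 0.0, 0.0]
wrist_force: [-0.8, -0.3, -2.5]
finger_gap: 20.3
grasp_force: 59.0
```

move_arm([
  [[0.1, 0, 0.03], 0],
  [[0.1, 0, 0.06], 0],
  [[0.1, 0, 0.1], 0],
  [[0.1, 0, 0.1], 0],
  [[0.1, 0, 0.1], 0],
  [[0.1, 0, 0.1], 0],
  [[0.1, 0, 0.1], 0],
  [[0.1, 0, 0.1], 0],
])

```text
t: 6.2
tool_pos: [586.7, 185.2, 39.5]
ee_rot: [0.734, 0.679, 0.0, -0.0]
wrist_force: [-3.4, 2.2, 4.3]
finger_gap: 20.2
grasp_force: 59.7
```

Contact (the force went from −2.5 N to +4.3 N). Release, then rise.

move_arm([
  [[0, 0, 0], 0],
  [[0, 0, 0], 0],
  [[0, 0, 0], 0],
  [[0, 0, 0], 0],
  [[0, 0, -0.5], 0],
  [[0, 0, -2], 0],
  [[0, 0, -4.5], 0],
  [[0, 0, -7.5], 0],
], jaw=0.3)

```text
t: 6.87
tool_pos: [586.0, 184.8, 114.0]
ee_rot: [0.734, 0.679, -0.001, -0.001]
wrist_force: [-0.4, -0.4, 0.9]
finger_gap: 29.7
grasp_force: 0.0
```

Run:
```python
from h import *
s=st(); go(611,-145,130,s)
c=cam('wrist'); im,d=grab_frame('wrist'); cv2.imwrite('pics/w3.png',im); W=cloud(c,d)
m=(W[...,2]>46)&(W[...,2]<56)&(abs(W[...,1]-185)<25)&(abs(W[...,0]-587)<25); print(np.nanmedian(W[m],0),m.sum())
```

```text
t 6.87 [586.  184.8 114. ] F [-0.4 -0.4  0.9] gap 29.7 grip 0.0
d_cm [-32.69   5.03  -1.58] turn [-0.002  0.001 -0.001]
[585.38779815 184.44778797  51.84731667] 1434
```

move_arm([
  [[-2, 0.5, -0.8], 0],
  [[-6, 1, -1.6], 0],
  [[-10, 1.7, -1.6], 0],
  [[-14, 2.3, -1.6], 0],
  [[-18, 3, -1.6], 0],
  [[-22, 3.7, -1.6], 0],
  [[-26, 4.3, -1.6], 0],
  [[-30, 5, -1.6], 0],
], jaw=-0.2)

```text
t: 7.58
tool_pos: [613.3, -120.0, 130.8]
ee_rot: [0.734, 0.679, 0.0, 0.0]
wrist_force: [0.2, 0.7, -0.4]
finger_gap: 51.3
grasp_force: 0.0
```

move_arm([
  [[-2, 0, 0], 0],
  [[-2.7, 0, 1], 0],
  [[-2.7, 0, 3.5], 0],
  [[-2.7, 0, 6], 0],
  [[-2.7, 0, 7.5], 0],
  [[-2.7, 0, 8.3], 0],
  [[-2.7, 0, 8.5], 0],
  [[-2.7, 0, 8.5], 0],
])

```text
t: 8.25
tool_pos: [611.6, -144.4, 45.5]
ee_rot: [0.734, 0.68, -0.0, -0.0]
wrist_force: [1.2, 0.2, 0.0]
finger_gap: 51.1
grasp_force: 0.0
```

Run:
```python
from h import *
s=st(); go(610.5,-145.1,38,s)
c=cam('wrist'); im,d=grab_frame('wrist'); cv2.imwrite('pics/w4.png',im); W=cloud(c,d)
m=(W[...,2]>46)&(W[...,2]<56)&(abs(W[...,1]+145)<25)&(abs(W[...,0]-610)<25); print(np.nanmedian(W[m],0),m.sum())
```

```text
t 8.25 [ 611.6 -144.4   45.5] F [1.2 0.2 0. ] gap 51.1 grip 0.0
d_cm [-0.08 -0.1   0.75] turn [-0. -0. -0.]
[ 608.16745297 -144.63125921   48.88608452] 2954
```

Well centred. I'll go down 7.5 mm (to z ≈ 38) and close.

move_arm([
  [[0, -0.1, 0.3], 0],
  [[0, -0.1, 0.6], 0],
  [[0, -0.1, 0.75], 0],
  [[0, -0.1, 0.75], 0],
  [[0, -0.1, 0.75], 0],
  [[0, -0.1, 0.75], 0],
  [[0, -0.1, 0.75], 0],
  [[0, -0.1, 0.75], 0],
])

```text
t: 8.97
tool_pos: [610.4, -144.8, 37.9]
ee_rot: [0.734, 0.679, 0.0, 0.0]
wrist_force: [-0.3, -0.2, 0.4]
finger_gap: 51.5
grasp_force: 0.0
```

move_arm([
  [[0, 0, 0], 0],
  [[0, 0, 0], 0],
  [[0, 0, 0], 0],
  [[0, 0, 0], 0],
  [[0, 0, 0], 0],
  [[0, 0, 0], 0],
  [[0, 0, 0], 0],
  [[0, 0, 0], 0],
], jaw=1)

```text
t: 9.63
tool_pos: [610.4, -144.7, 38.0]
ee_rot: [0.734, 0.679, 0.0, 0.0]
wrist_force: [-2.6, 1.2, 5.7]
finger_gap: 19.6
grasp_force: 58.9
```

Run:
```python
from h import *
s=st(); go(520,263,150,s); go(514.6,191.2,150,s)
```

```text
t 9.63 [ 610.4 -144.7   38. ] F [-2.6  1.2  5.7] gap 19.6 grip 58.9
d_cm [ 39.96 -12.15 -11.2 ] turn [ 0.     0.    -0.001]
d_cm [ 32.76 -12.13 -11.2 ] turn [ 0.     0.    -0.001]
```

move_arm([
  [[0, 0, -2], 0],
  [[0, 0, -5], 0],
  [[2, -1, -7.5], 0],
  [[6, -2.2, -9], 0],
  [[10, -3.5, -9.5], 0],
  [[14, -4.7, -9.5], 0],
  [[18, -6, -9.5], 0],
  [[21.9, -7.1, -9.5], 0],
])

```text
t: 10.3
tool_pos: [556.0, 78.1, 132.5]
ee_rot: [0.734, 0.679, 0.0, -0.0]
wrist_force: [0.3, 0.2, -3.0]
finger_gap: 20.1
grasp_force: 59.2
```

move_arm([
  [[4, -1.2, 0], 0],
  [[8, -2.4, 0], 0],
  [[12, -3.6, 0], 0],
  [[16, -4.5, 0], 0],
  [[18, -5, 0.5], 0],
  [[18, -5, 2], 0],
  [[18, -5, 3.5], 0],
  [[18, -5, 4], 0],
])

```text
t: 10.97
tool_pos: [519.8, 259.9, 90.0]
ee_rot: [0.733, 0.68, -0.002, -0.001]
wrist_force: [-1.1, -0.2, -4.2]
finger_gap: 20.2
grasp_force: 59.2
```

Run:
```python
from h import *
s=st(); go(520.2,263.2,41,s)
```

```text
t 10.97 [519.8 259.9  90. ] F [-1.1 -0.2 -4.2] gap 20.2 grip 59.2
d_cm [0.34 0.03 4.9 ] turn [-0.003  0.002  0.   ]
```

move_arm([
  [[0, 0, 0.5], 0],
  [[0, 0, 1.5], 0],
  [[0, 0, 2.5], 0],
  [[0, 0, 3.5], 0],
  [[0, 0, 4.2], 0],
  [[0, 0, 4.7], 0],
  [[0, 0, 5], 0],
  [[0, 0, 5.1], 0],
])

```text
t: 11.63
tool_pos: [520.9, 259.7, 41.3]
ee_rot: [0.734, 0.679, -0.0, -0.0]
wrist_force: [0.5, -0.3, -2.2]
finger_gap: 20.1
grasp_force: 59.2
```

move_arm([
  [[0, 0, 0.02], 0],
  [[0, 0, 0.04], 0],
  [[0, 0, 0.06], 0],
  [[0, 0, 0.08], 0],
  [[0, 0, 0.1], 0],
  [[0, 0, 0.1], 0],
  [[0, 0, 0.1], 0],
  [[0, 0, 0.1], 0],
])

```text
t: 12.3
tool_pos: [521.1, 259.9, 41.0]
ee_rot: [0.734, 0.679, 0.0, 0.0]
wrist_force: [-1.4, 0.5, -0.8]
finger_gap: 19.8
grasp_force: 59.3
```

move_arm([
  [[0, 0, 0.03], 0],
  [[0, 0, 0.05], 0],
  [[0, 0, 0.06], 0],
  [[0, 0, 0.06], 0],
  [[0, 0, 0.06], 0],
  [[0, 0, 0.06], 0],
  [[0, 0, 0.06], 0],
  [[0, 0, 0.06], 0],
])

```text
t: 12.97
tool_pos: [521.1, 259.9, 41.0]
ee_rot: [0.734, 0.679, 0.0, 0.0]
wrist_force: [-4.0, -1.6, 7.3]
finger_gap: 20.1
grasp_force: 60.0
```

move_arm([
  [[0, 0, 0], 0],
  [[0, 0, 0], 0],
  [[0, 0, 0], 0],
  [[0, 0, 0], 0],
  [[0, 0, -0.5], 0],
  [[0, 0, -2], 0],
  [[0, 0, -4.5], 0],
  [[0, 0, -8], 0],
], jaw=0.3)

```text
t: 13.63
tool_pos: [519.9, 259.3, 119.0]
ee_rot: [0.734, 0.679, -0.002, -0.001]
wrist_force: [0.8, -0.3, -0.6]
finger_gap: 29.7
grasp_force: 0.0
```

Run:
```python
from h import *
s=st(); go(446.5,-95,120,s)
c=cam('wrist'); im,d=grab_frame('wrist'); cv2.imwrite('pics/w5.png',im); W=cloud(c,d)
m=(W[...,2]>46)&(W[...,2]<56)&(abs(W[...,1]-260)<25)&(abs(W[...,0]-521)<25); print(np.nanmedian(W[m],0),m.sum())
```

```text
t 13.63 [519.9 259.3 119. ] F [ 0.8 -0.3 -0.6] gap 29.7 grip 0.0
d_cm [-3.589e+01 -4.590e+00 -1.000e-02] turn [-0.004  0.002 -0.001]
[519.65632374 259.5935538   51.87133903] 1369
```

move_arm([
  [[-2, 0, -1], 0],
  [[-6, -0.6, -1], 0],
  [[-10, -1.2, -1], 0],
  [[-14, -1.8, -1], 0],
  [[-18, -2.4, -1], 0],
  [[-22, -3, -1], 0],
  [[-26, -3.6, -1], 0],
  [[-30, -4.2, -1], 0],
], jaw=-0.2)

```text
t: 14.35
tool_pos: [455.3, -37.7, 130.7]
ee_rot: [0.734, 0.68, 0.0, 0.0]
wrist_force: [0.4, 0.0, 0.5]
finger_gap: 51.1
grasp_force: 0.0
```

move_arm([
  [[-4, -0.2, 0], 0],
  [[-5.7, -0.3, 1], 0],
  [[-5.7, -0.3, 3], 0],
  [[-5.7, -0.3, 5.5], 0],
  [[-5.7, -0.3, 7], 0],
  [[-5.7, -0.3, 8], 0],
  [[-5.7, -0.3, 8.3], 0],
  [[-5.7, -0.3, 8.3], 0],
])

```text
t: 15.02
tool_pos: [448.6, -92.6, 47.2]
ee_rot: [0.734, 0.679, -0.0, -0.0]
wrist_force: [-0.1, -0.5, -0.3]
finger_gap: 51.4
grasp_force: 0.0
```

Run:
```python
from h import *
s=st(); go(447,-95,38,s)
c=cam('wrist'); im,d=grab_frame('wrist'); cv2.imwrite('pics/w6.png',im); W=cloud(c,d)
m=(W[...,2]>46)&(W[...,2]<56)&(abs(W[...,1]+95)<25)&(abs(W[...,0]-447)<25); print(np.nanmedian(W[m],0),m.sum())
```

```text
t 15.02 [448.6 -92.6  47.2] F [-0.1 -0.5 -0.3] gap 51.4 grip 0.0
d_cm [-0.25 -0.14  0.92] turn [-0.    -0.    -0.001]
[443.59622676 -94.24939772  48.87495011] 2873
```

move_arm([
  [[-0.2, -0.1, 0.3], 0],
  [[-0.2, -0.2, 0.6], 0],
  [[-0.2, -0.2, 0.9], 0],
  [[-0.2, -0.2, 0.9], 0],
  [[-0.2, -0.2, 0.9], 0],
  [[-0.2, -0.2, 0.9], 0],
  [[-0.2, -0.2, 0.9], 0],
  [[-0.2, -0.2, 0.9], 0],
])

```text
t: 15.73
tool_pos: [446.6, -94.5, 38.3]
ee_rot: [0.734, 0.679, 0.0, 0.0]
wrist_force: [0.2, 0.5, -0.6]
finger_gap: 51.2
grasp_force: 0.0
```

move_arm([
  [[0, 0, 0], 0],
  [[0, 0, 0], 0],
  [[0, 0, 0], 0],
  [[0, 0, 0], 0],
  [[0, 0, 0], 0],
  [[0, 0, 0], 0],
  [[0, 0, 0], 0],
  [[0, 0, 0], 0],
], jaw=1)

```text
t: 16.4
tool_pos: [446.6, -94.5, 38.4]
ee_rot: [0.734, 0.679, 0.0, 0.0]
wrist_force: [-0.9, -0.6, 5.9]
finger_gap: 20.2
grasp_force: 58.9
```

Run:
```python
from h import *
s=st(); go(514.6,191.4,130,s)
```

```text
t 16.40 [446.6 -94.5  38.4] F [-0.9 -0.6  5.9] gap 20.2 grip 58.9
d_cm [29.03  4.58 -9.16] turn [ 0.     0.    -0.001]
```

move_arm([
  [[0, 0, -2], 0],
  [[0, 0.5, -5], 0],
  [[1, 1.5, -8], 0],
  [[4, 3, -9.5], 0],
  [[8, 4.6, -10], 0],
  [[12, 4.6, -10], 0],
  [[16, 4.6, -10], 0],
  [[20, 4.6, -10], 0],
])

```text
t: 17.07
tool_pos: [507.4, 103.2, 137.7]
ee_rot: [0.734, 0.679, -0.0, -0.0]
wrist_force: [1.1, -1.4, -2.7]
finger_gap: 20.0
grasp_force: 59.3
```

move_arm([
  [[3.5, 0, 0], 0],
  [[6.5, 0, 0], 0],
  [[8.5, 0, 0], 0],
  [[9.2, 0, 1], 0],
  [[9.2, 0, 3], 0],
  [[9.2, 0, 4.5], 0],
  [[9.2, 0, 5], 0],
  [[9.2, 0, 5], 0],
])

```text
t: 17.73
tool_pos: [513.9, 192.3, 86.1]
ee_rot: [0.734, 0.679, -0.002, -0.001]
wrist_force: [-0.7, -0.8, -2.7]
finger_gap: 19.8
grasp_force: 59.2
```

Run:
```python
from h import *
s=st(); go(514.6,191.4,42,s)
```

```text
t 17.73 [513.9 192.3  86.1] F [-0.7 -0.8 -2.7] gap 19.8 grip 59.2
d_cm [-0.08  0.09  4.41] turn [-0.003  0.001 -0.001]
```

move_arm([
  [[0, 0, 0.7], 0],
  [[0, 0, 1.5], 0],
  [[0, 0, 2.4], 0],
  [[0, 0, 3.2], 0],
  [[0, 0, 3.9], 0],
  [[0, 0, 4.3], 0],
  [[0, 0, 4.5], 0],
  [[0, 0, 4.6], 0],
])

```text
t: 18.4
tool_pos: [514.8, 193.1, 41.9]
ee_rot: [0.734, 0.679, -0.0, -0.0]
wrist_force: [-0.3, 0.3, -1.8]
finger_gap: 19.7
grasp_force: 59.2
```

move_arm([
  [[0, 0, 0.02], 0],
  [[0, 0, 0.04], 0],
  [[0, 0, 0.06], 0],
  [[0, 0, 0.08], 0],
  [[0, 0, 0.1], 0],
  [[0, 0, 0.1], 0],
  [[0, 0, 0.1], 0],
  [[0, 0, 0.1], 0],
])

```text
t: 19.07
tool_pos: [514.9, 193.1, 41.4]
ee_rot: [0.734, 0.679, 0.0, 0.0]
wrist_force: [-1.3, 0.7, 1.0]
finger_gap: 20.0
grasp_force: 59.4
```

move_arm([
  [[0, 0, 0], 0],
  [[0, 0, 0], 0],
  [[0, 0, 0], 0],
  [[0, 0, 0], 0],
  [[0, 0, -0.5], 0],
  [[0, 0, -2], 0],
  [[0, 0, -5], 0],
  [[0, 0, -9], 0],
], jaw=0.3)

```text
t: 19.73
tool_pos: [513.5, 192.7, 130.1]
ee_rot: [0.734, 0.679, -0.002, -0.001]
wrist_force: [1.1, 0.9, 0.0]
finger_gap: 29.9
grasp_force: 0.0
```

move_arm([
  [[1, -1, -2], 0],
  [[2, -3.5, -4], 0],
  [[3.5, -6, -6], 0],
  [[3.5, -7, -6], 0],
  [[3.5, -7, -6], 0],
  [[3.5, -7, -6], 0],
  [[3.5, -7, -6], 0],
  [[3.5, -7, -6], 0],
])

```text
t: 20.4
tool_pos: [448.1, 232.9, 190.3]
ee_rot: [0.734, 0.679, -0.001, -0.0]
wrist_force: [0.0, 0.2, -0.5]
finger_gap: 29.6
grasp_force: 0.0
```

Run:
```python
from h import *
s=st(); c=cam('wrist'); im,d=grab_frame('wrist'); cv2.imwrite('pics/w7.png',im); W=cloud(c,d); np.save('w7.npy',W)
for n in ('top','scene'):
    c=cam(n); im,d=grab_frame(n); cv2.imwrite(f'pics/{n}1.png',im); V=cloud(c,d)
    for p in ((586.5,185),(520,260),(515,193),(589,258)):
        m=(V[...,2]>45)&(V[...,2]<56)&(abs(V[...,1]-p[1])<14)&(abs(V[...,0]-p[0])<14); print(n,m.sum(),np.nanmedian(V[m],0).round(1) if m.any() else '')
    m=(V[...,2]>45)&(V[...,2]<110)&(V[...,1]>180)&(V[...,1]<290)&(V[...,0]>420)&(V[...,0]<470)&(im.max(-1)<60); 
    if m.any(): print('bar',m.sum(),V[m].mean(0),V[m].max(0))
```

```text
t 20.40 [448.1 232.9 190.3] F [ 0.   0.2 -0.5] gap 29.6 grip 0.0
top 84 [587.4 183.4  49.8]
top 86 [522.7 258.1  49.9]
top 88 [515.3 191.2  49.8]
top 86 [589.7 258.3  49.2]
bar 100 [446.70375075 222.17849781  63.84879453] [452.19443539 252.81162555  68.8362462 ]
scene 97 [588.1 183.   52. ]
scene 84 [522.  258.1  52.1]
scene 86 [516.  190.9  51.6]
scene 98 [590.  258.   51.7]
bar 161 [448.62329802 234.2416288   64.8940286 ] [456.03883528 277.18057511  70.61403461]
```

View pics/w7.png

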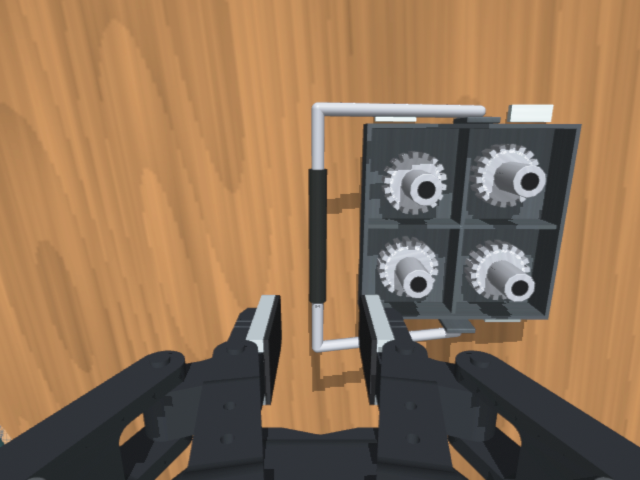

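All four pinions sit flat in their wells, with hub tops at (427,189), (529,181), (417,284) and (519,288). The bar at (318,235) runs centred between the fingers. Next I'll go down onto the bar and grip it.

Run:
```python
from h import *
W=np.load('w7.npy'); im=cv2.imread('pics/w7.png')
m=np.zeros((480,640),bool); m[175:295,305:330]=1; m&=(im.max(-1)<60)&(W[...,2]>45); P=W[m]
print(m.sum(),P.mean(0),np.percentile(P[:,2],[50,90,99]),np.percentile(P[:,0],[1,99]))
```

```text
1938 [445.6195158  236.45831139  65.61482361] [65.75479604 66.92711045 67.78291441] [438.15790987 452.71477412]
```

move_arm([
  [[0, 0, 2], 0],
  [[0, 0, 4.5], 0],
  [[0, 0, 7], 0],
  [[0, 0, 8.5], 0],
  [[0, 0, 9.5], 0],
  [[0, 0, 10], 0],
  [[0, 0, 10], 0],
  [[0, 0, 10], 0],
])

```text
t: 21.22
tool_pos: [448.1, 233.4, 91.9]
ee_rot: [0.734, 0.679, 0.0, 0.0]
wrist_force: [-0.5, 0.1, 0.3]
finger_gap: 29.9
grasp_force: 0.0
```

move_arm([
  [[0, 0, 0.7], 0],
  [[0, 0, 1.4], 0],
  [[0, 0, 2.1], 0],
  [[0, 0, 2.8], 0],
  [[0, 0, 3.2], 0],
  [[0, 0, 3.4], 0],
  [[0, 0, 3.4], 0],
  [[0, 0, 3.4], 0],
])

```text
t: 21.88
tool_pos: [447.8, 233.4, 57.3]
ee_rot: [0.734, 0.679, 0.0, -0.0]
wrist_force: [-0.1, -0.7, -0.2]
finger_gap: 29.7
grasp_force: 0.0
```

move_arm([
  [[0, 0, 0], 0],
  [[0, 0, 0], 0],
  [[0, 0, 0], 0],
  [[0, 0, 0], 0],
  [[0, 0, 0], 0],
  [[0, 0, 0], 0],
  [[0, 0, 0], 0],
  [[0, 0, 0], 0],
], jaw=1)

```text
t: 22.55
tool_pos: [446.5, 233.5, 57.1]
ee_rot: [0.734, 0.679, -0.001, -0.001]
wrist_force: [-13.5, 1.8, 2.9]
finger_gap: 10.1
grasp_force: 58.5
```

move_arm([
  [[0, -0.1, -0.3], 0],
  [[0, 0, -0.8], 0],
  [[0, 0.2, -1.2], 0],
  [[0, 0.4, -1.6], 0],
  [[0, 0.65, -2.1], 0],
  [[0, 0.9, -2.6], 0],
  [[0, 1.2, -3.1], 0],
  [[0, 1.2, -3.1], 0],
])

```text
t: 23.22
tool_pos: [458.1, 232.6, 88.9]
ee_rot: [0.734, 0.679, -0.002, -0.002]
wrist_force: [-24.0, -0.0, 12.1]
finger_gap: 9.6
grasp_force: 59.4
```

move_arm([
  [[0, -0.15, -0.15], 0],
  [[0, 0.1, -0.55], 0],
  [[0, 0.4, -1], 0],
  [[0, 0.75, -1.4], 0],
  [[0, 1.1, -1.8], 0],
  [[0, 1.5, -2.2], 0],
  [[0, 1.9, -2.65], 0],
  [[0, 1.9, -2.65], 0],
])

```text
t: 23.88
tool_pos: [478.3, 231.0, 116.7]
ee_rot: [0.734, 0.679, -0.001, -0.001]
wrist_force: [-19.8, -2.3, 18.9]
finger_gap: 9.5
grasp_force: 59.9
```

move_arm([
  [[0, -0.15, -0.2], 0],
  [[0, 0.2, -0.65], 0],
  [[0, 0.6, -1], 0],
  [[0, 1.05, -1.35], 0],
  [[0, 1.5, -1.7], 0],
  [[0, 2, -1.95], 0],
  [[0, 2.4, -2.15], 0],
  [[0, 2.4, -2.15], 0],
])

```text
t: 24.55
tool_pos: [503.3, 228.9, 136.7]
ee_rot: [0.734, 0.679, 0.0, 0.0]
wrist_force: [1.0, -1.1, -3.5]
finger_gap: 9.5
grasp_force: 59.3
```

move_arm([
  [[0, 0.4, -0.2], 0],
  [[0, 0.9, -0.4], 0],
  [[0, 1.4, -0.6], 0],
  [[0, 1.9, -0.75], 0],
  [[0, 2.4, -0.85], 0],
  [[0, 2.9, -0.95], 0],
  [[0, 3.3, -1], 0],
  [[0, 3.3, -1], 0],
])

```text
t: 25.22
tool_pos: [536.5, 226.4, 148.7]
ee_rot: [0.734, 0.679, 0.001, 0.001]
wrist_force: [-6.5, -5.5, 15.9]
finger_gap: 9.3
grasp_force: 59.4
```

Run:
```python
from h import *
im,d=grab_frame('scene'); c=cam('scene'); W=cloud(c,d); np.save('s2.npy',W)
cv2.imwrite('pics/s2.png',cv2.resize(im[80:280,330:530],(800,800))[:600])
hsv=cv2.cvtColor(im,cv2.COLOR_BGR2HSV)
# legs: points in planes e_y = 266 +-81
ey=W@EY; ex=W@EX
for sgn in (-1,1):
    m=(abs(ey-(266.5+sgn*81))<7)&(W[...,2]>52)&(W[...,2]<160)&(abs(ex-535)<90)
    P=np.c_[ex[m],W[m][:,2]]
    if len(P)>10:
        e=np.linalg.svd(P-P.mean(0))[2][0]; e=e*np.sign(e[1]); print(sgn,len(P),P.mean(0).round(1),'theta',np.arctan2(e[1],-e[0]).round(3),P[:,1].max(), 'from pivot', np.arctan2(P[:,1].mean()-36,-(P[:,0].mean()-535)))
```

```text
-1 201 [524.6 104.2] theta 1.422 152.07619587845338 from pivot 1.4187717478550437
1 198 [525.4 104.1] theta 1.415 151.68886985752968 from pivot 1.431138736436214
```

View pics/s2.png

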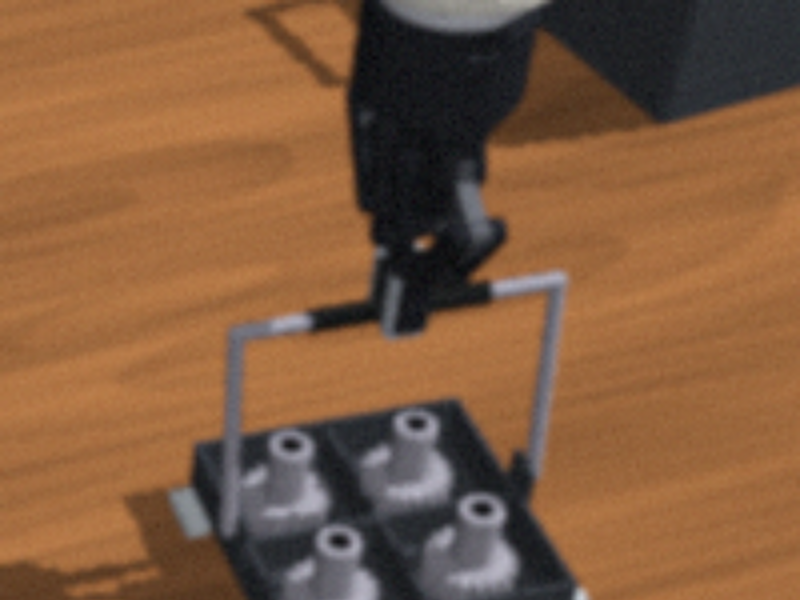

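The scene crop shows the handle nearly upright (bar near (400,305) in the crop), with all four pinions seated. The legs give an angle of about 1.42 rad. I'll push the last ~20 mm plus a little overtravel against the stop.

move_arm([
  [[0, 0.3, -0.1], 0],
  [[0, 0.6, -0.1], 0],
  [[0, 0.9, -0.15], 0],
  [[0, 1.2, -0.15], 0],
  [[0, 1.5, -0.15], 0],
  [[0, 1.8, -0.15], 0],
  [[0, 2.1, -0.15], 0],
  [[0, 2.2, -0.15], 0],
])

```text
t: 25.93
tool_pos: [557.0, 224.8, 149.8]
ee_rot: [0.734, 0.679, -0.001, -0.001]
wrist_force: [-25.3, -5.1, 19.3]
finger_gap: 9.6
grasp_force: 62.6
```

move_arm([
  [[0, 0.05, 0], 0],
  [[0, 0.1, 0], 0],
  [[0, 0.15, 0], 0],
  [[0, 0.2, 0], 0],
  [[0, 0.2, 0], 0],
  [[0, 0.2, 0], 0],
  [[0, 0.2, 0], 0],
  [[0, 0.2, 0], 0],
])

```text
t: 26.6
tool_pos: [557.3, 224.8, 149.8]
ee_rot: [0.734, 0.68, -0.002, -0.002]
wrist_force: [-35.9, -6.7, 24.7]
finger_gap: 9.5
grasp_force: 63.1
```

```bash
cat > ang.py <<'E'
from h import *
im,d=grab_frame('scene'); c=cam('scene'); W=cloud(c,d)
ey=W@EY; ex=W@EX
for sgn in (-1,1):
    m=(abs(ey-(266.5+sgn*81))<7)&(W[...,2]>52)&(W[...,2]<160)&(abs(ex-535)<90)
    P=np.c_[ex[m],W[m][:,2]]
    e=np.linalg.svd(P-P.mean(0))[2][0]; e=e*np.sign(e[1]); print(sgn,len(P),P.mean(0).round(1),'theta',np.arctan2(e[1],-e[0]).round(3),'from pivot', np.arctan2(P[:,1].mean()-36,-(P[:,0].mean()-535)))
st()
E
python3 ang.py
```

```text
-1 177 [536.9 106.4] theta 1.598 from pivot 1.5976053327862065
1 180 [537.4 105.6] theta 1.603 from pivot 1.6059207523452013
t 26.65 [557.3 224.8 149.8] F [-35.9  -5.2  24. ] gap 9.5 grip 63.1
```

move_arm([
  [[0, -0.1, -0.05], 0],
  [[0, -0.15, -0.1], 0],
  [[0, -0.15, -0.1], 0],
  [[0, -0.15, -0.1], 0],
  [[0, -0.15, -0.1], 0],
  [[0, -0.15, -0.1], 0],
  [[0, -0.15, -0.1], 0],
  [[0, -0.15, -0.1], 0],
])

```text
t: 27.32
tool_pos: [556.9, 224.8, 149.9]
ee_rot: [0.734, 0.679, -0.001, -0.001]
wrist_force: [-19.2, -3.1, 10.6]
finger_gap: 9.5
grasp_force: 61.5
```

move_arm([
  [[0, 0, 0], 0],
  [[0, 0, 0], 0],
  [[0, 0, 0], 0],
  [[0, 0, 0], 0],
  [[0, 0, 0], 0],
  [[0, 0, 0], 0],
  [[0, 0, 0], 0],
  [[0, 0, 0], 0],
], jaw=0.1)

```text
t: 27.98
tool_pos: [557.9, 224.9, 148.7]
ee_rot: [0.734, 0.679, -0.0, -0.0]
wrist_force: [0.1, 0.1, -0.4]
finger_gap: 38.5
grasp_force: 0.0
```

```bash
python3 ang.py
```

```text
-1 181 [537.1 106.5] theta 1.598 from pivot 1.5998726841895317
1 178 [537.3 105.1] theta 1.6 from pivot 1.604002240585656
t 28.03 [557.9 224.9 148.7] F [-0.3 -0.1  0.7] gap 38.2 grip 0.0
```

Released, with no contact force, and the handle stays at 1.60. Next I'll rise clear and do a final check.

move_arm([
  [[0, 0, -1], 0],
  [[0, 0, -3], 0],
  [[0, 0, -5], 0],
  [[0, 0, -7], 0],
  [[0, 0, -9], 0],
  [[0, 0, -11], 0],
  [[0, 0, -12], 0],
  [[0, 0, -12], 0],
])

```text
t: 28.7
tool_pos: [558.4, 225.0, 271.7]
ee_rot: [0.734, 0.679, 0.002, 0.001]
wrist_force: [1.0, 0.3, 0.5]
finger_gap: 38.6
grasp_force: 0.0
```

move_arm([
  [[-3, -1, 0], 0],
  [[-6, -2, 0], 0],
  [[-9, -4, 0], 0],
  [[-12, -6, 0], 0],
  [[-14, -7, 0], 0],
  [[-15, -8, 0], 0],
  [[-15, -8, 0], 0],
  [[-15, -8, 0], 0],
])

```text
t: 29.37
tool_pos: [466.3, 81.1, 268.1]
ee_rot: [0.734, 0.679, -0.0, -0.0]
wrist_force: [-0.1, -0.0, 0.5]
finger_gap: 38.3
grasp_force: 0.0
```

```bash
python3 ang.py
python3 - <<'E'
from h import *
im,d=grab_frame('scene'); cv2.imwrite('pics/s3.png',im)
E
```

```text
-1 178 [536.7 106.6] theta 1.596 from pivot 1.5952667940083674
1 180 [537.3 105. ] theta 1.602 from pivot 1.6036027898179555
t 29.42 [466.6  81.5 268.1] F [-1.   0.8  0.2] gap 38.5 grip 0.0
```

View pics/s3.png

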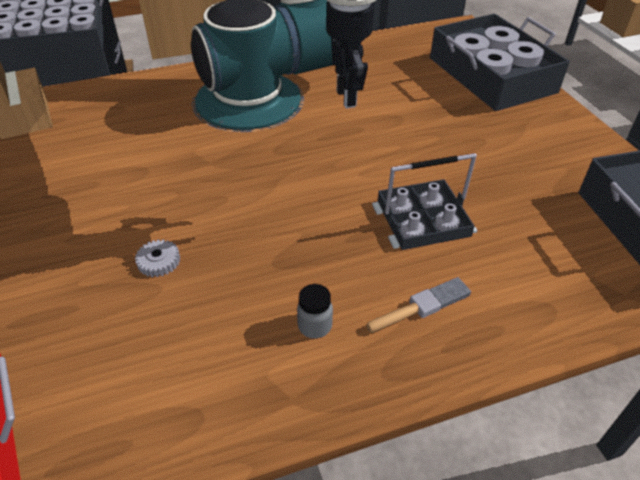

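The final view shows all four wells filled with the hubs up and the handle upright at (432,160). The big gear (157,258), jar (315,310) and brush (420,305) are where they were, and the arm is clear.

```bash
python3 -c "
from rig import close_job; print(close_job())"
```

```text
the job is handed in; nothing more can be done
None
```

I handed the job in at about 29 s: all four wells hold one pinion each, flat with the hub up, the handle stands at its end stop (measured about 1.60 rad), and the big gear, brush and jar were not touched.

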